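# Put three turned parts back in their own dishes

## Robot

A 6-joint arm with a two-finger parallel gripper is mounted at the origin on the work surface. World frame = base frame: x ahead of the robot, y to its left, z up, the work surface at z = 0. Lengths are in mm, angles in degrees, forces in N, time in s.
With the tool pointing down it reaches from about 250 to 800 mm from the base axis. Payload 3.9 kg.
Tool frame: the origin (TCP) lies at the very end of the fingers, on their centre line; the grasp point (between the pads) lies manip.pinch_z behind it (manip.pinch_z is the distance from the TCP to the grasp point, in mm); z points along the fingers, y is the line along which they close (so a half turn about z gives the same grasp; the last joint's range is limited). The gripper opens to 85 mm and grips with 20 to 120 N. Pads are 22 mm wide; open, the fingers measure 114 mm over their backs; the gripper's body (76 mm by 85 mm) begins 54 mm behind the grasp point. The pads swing forward as they close: fully open they stand 13 mm farther back than shut.
Start: joints at [-73.167, 14.897, -7.913, 67.191, 0, 90], TCP at [152.031, -502.496, 231.304] pointing down, gripper open.
Joint ranges: [-159.42, 159.42], [-47.68, 98.78], [-73.54, 78.23], [-108.79, 121.32], [-90, 84.71], [-180, 180]. Speed limits (degrees/s): [147.25, 147.25, 180, 180, 180, 180].

## Interface

Orientations are given as a 3x3 rotation matrix whose columns are the frame's x, y, z axes.
In Python, from workcell import manip gives the robot as it stands.
- The arm moves only by the tool drive_tool, never from a script. Its argument "increments" is a list of rows, each an object of numbers: "gripper": the finger opening in mm, from 0 to 85.4; "tx", "ty", "tz": the shift along the world's x, y, z in mm; "twist": the turn about the world's z in rad. In form: [{"gripper": .., "tx": .., "ty": .., "tz": .., "twist": ..}, ...]. A call has 1 to 10 rows; each row shifts and turns the commanded pose from where the row before left it; what a row does not reach is not made up. A row lasts 1/12 s, in which the tool goes at most 41.7 mm and 7.16 degrees, less where a joint would pass 70% of its speed; a pose out of reach is approached as far as the arm can. A call with a gripper value outside its range is refused whole. The fingers move at their own pace and stop on an object; "grip_force" is the grip in N (left out, the last holds). Time passes only in rows, so rows that do not move let the fingers close. It gives the time, the measured TCP pose, the force, the opening and the grip force at its end, in the units of the state.
- manip.get_obs(): the state, without advancing time (a new reading comes with each control period).
- manip.capture(name): name is "scene" or "top"; returns a dict with "img" (384x512x3 uint8, blue, green, red), "z_map" (384x512 float32, mm along the optical axis (not along the pixel's ray), 0 where there is no reading), "intrinsics" (3x3 intrinsics, pixels), "k1" (the pictures are not rectified: a ray, as slopes to the right and down, at radius r is drawn at 1 + k1 r^2 times it, then the intrinsics apply), "R" (3x3) and "t" (3): a world point X has camera coordinates R X + t. Camera axes: x right, y down, z forward; pixel columns grow to the right and rows downward; lengths in mm; the calibration is good to about 2 mm. A picture is of the moment at which its call begins.
- manip.sign_off(): hands the job in; it is judged then, once.
The state is a dict: "time_s": time; "joint_pos": joint angles; "dq": joint speeds; "effort": joint torques, N m; "ee_pos": TCP position; "eef_rot": TCP orientation; "ft_force": force on the tool from outside, world axes, zero at the start; "moment": the same for the moment, N m; "gripper_width": finger opening in mm; "grip_force": force on a finger pad.
Only numpy, scipy, OpenCV 4.12 (cv2) and the standard library are available. Lean on these libraries where they do the work, as an engineer would, in place of code of your own. Each camera call takes 0.05 s, during which the arm holds its last target. There are 200 camera calls.

## Task

The three turned parts stand in the wrong dishes. First take the steel spacer off the black rubber pad and lower it, centred, onto the pile of spacers; only then park one part on the cleared pad and use it as the free spot to change the parts round, until the brass bush stands in the middle of the yellow dish, the copper slug in the red dish and the aluminium hub in the blue dish. Set everything down gently and upright, never let a piece drop, and leave the green oil can alone.

Things in the scene. Friction and masses are not known exactly. Their poses are not given: they have to be found in the camera images.
- brass_bush: brass flanged bush, upright: flange 52 mm across and 10 mm high below, barrel 38 mm across above it, 45 mm high in all, dark bore on top (only a mark), about 0.4 kg. Origin: centre of its underside, z up. Belongs in the yellow dish.
- copper_slug: copper slug, a plain upright cylinder 46 mm across and 42 mm high with a thin dark line round it, about 0.55 kg. Origin: centre of its underside, z up. Belongs in the red dish.
- alu_hub: aluminium hub, upright: flange 56 mm across and 14 mm high below, with four dark dots, neck 34 mm across above it, 50 mm high in all, about 0.2 kg. Origin: centre of its underside, z up. Belongs in the blue dish.
- spacer: loose steel spacer disc 56 mm across and 14 mm thick with a dark bore mark (solid), about 0.26 kg, lying flat on the rubber pad at the start. Origin: centre of its underside, z up. Belongs on the pile.
- dish_yellow: yellow plastic dish, round, fixed to the bench: 88 mm outside, 80 mm inside, rim 10 mm high, floor 4 mm thick. Origin: centre of its underside on the bench, z up.
- dish_red: red plastic dish, round, fixed to the bench: 88 mm outside, 80 mm inside, rim 10 mm high, floor 4 mm thick. Origin: centre of its underside on the bench, z up.
- dish_blue: blue plastic dish, round, fixed to the bench: 88 mm outside, 80 mm inside, rim 10 mm high, floor 4 mm thick. Origin: centre of its underside on the bench, z up.
- pad: black rubber pad, 90 x 90 mm, 6 mm thick, fixed to the bench; the free spot once the spacer is off it. Origin: centre of its underside on the bench, z up.
- stand: light wooden block, 100 x 100 x 20 mm, fixed to the bench, with the fixed pile of steel spacers (56 mm across) standing in a recess in its middle. How high the pile is differs every time: its flat top lies 34 to 62 mm above the bench and is not in this pose, so feel for it. Origin: centre of the block's underside on the bench, z up; the pile is centred over it.
- oil_can: bystander: green oil can, 56 mm across, 97 mm to its shoulder, with a bent brass spout reaching 140 mm high. Origin: centre of its underside.
Mind the look-alikes: they are no part of the job. Of the things shaped like the pad, the black one is meant.

How it is judged:
By the outcome, as a careful person would: the job done as asked, in the order asked, and still so for the second after the job is handed in, with the robot touching nothing.
It also fails if it takes over 120 s, if anything falls off the work surface, if the arm or the gripper's body presses on something with over 40 N, if the wrist force passes 120 N, or if a joint passes its speed limit or range.

## Working session

There is one attempt and no reset: what is moved stays moved. The work goes in short steps, Python scripts to look and compute and a tool call to move; the robot and the scene stay as the last step left them, time stands still between calls to the robot, and variables do not carry over. Pictures are saved under pics/ and viewed, at most 14 in all, crops included, and the job is handed in when it is done.

Besides the shell and the picture viewer there is one more tool, called after ">>>" as name(argument=value, ...) on one line, values as JSON. drive_tool: Moves the arm, as the interface text tells. Its arguments: {"type":"object","properties":{"increments":{"type":"array","items":{"type":"object","properties":{"gripper":{"type":"number"},"tx":{"type":"number"},"ty":{"type":"number"},"tz":{"type":"number"},"twist":{"type":"number"}}}},"grip_force":{"type":"number"}},"required":["increments"]}

```bash
mkdir -p pics; ls; cat > h.py <<'E'
import numpy as np, cv2
from workcell import manip
def cap(n): return manip.capture(n)
def ray(c,u,v):
    K=np.array(c['intrinsics']); d=np.array([(u-K[0,2])/K[0,0],(v-K[1,2])/K[1,1]]); p=d.copy()
    for _ in range(20): p=d/(1+c['k1']*(p@p))
    return np.array([p[0],p[1],1.])
def at_z(c,u,v,z):
    R=np.array(c['R']);t=np.array(c['t']); o=-R.T@t; d=R.T@ray(c,u,v)
    return o+d*(z-o[2])/d[2]
def cloud(c):
    K=np.array(c['intrinsics']);zm=c['z_map']; h,w=zm.shape
    u,v=np.meshgrid(np.arange(w),np.arange(h)); dx=(u-K[0,2])/K[0,0]; dy=(v-K[1,2])/K[1,1]
    x,y=dx.copy(),dy.copy()
    for _ in range(20):
        s=1+c['k1']*(x*x+y*y); x=dx/s;y=dy/s
    P=np.stack([x*zm,y*zm,zm],-1)
    P=(P-np.array(c['t']))@np.array(c['R']); P[zm==0]=np.nan
    return P
E
python3 - <<'E'
from h import *
for n in('scene','top'):
    c=cap(n); cv2.imwrite(f'pics/{n}0.png',cv2.resize(c['img'],(768,576),interpolation=cv2.INTER_CUBIC)); np.savez(f'{n}0.npz',**c)
print(manip.pinch_z, manip.get_obs())
E
```

```text
pics
18.700000000000003 {'time_s': 0.1, 'joint_pos': array([-7.31677355e+01,  1.49307234e+01, -7.98173460e+00,  6.71911650e+01,
        3.09766557e-04,  9.00006519e+01]), 'dq': array([-0.11387065,  0.02085134,  0.23116196,  0.0655253 , -0.000994  ,
        0.05936177]), 'effort': array([ 1.83707907e-04, -4.06507838e+01,  2.54527867e+01,  1.00796184e-02,
       -4.79418907e-05, -1.50984334e-06]), 'ee_pos': array([ 151.83766569, -501.8830292 ,  230.53732273]), 'eef_rot': array([[ 9.57159883e-01,  2.89559474e-01, -5.18531788e-04],
       [ 2.89559938e-01, -9.57158315e-01,  1.73264188e-03],
       [ 5.38585871e-06, -1.80856133e-03, -9.99998365e-01]]), 'ft_force': array([-0.57254261, -0.0524335 ,  0.60149163]), 'moment': array([-0.0083211 , -0.00592279, -0.06139235]), 'grip_force': 0.0, 'gripper_width': 85.35684786267119}
```

View pics/top0.png

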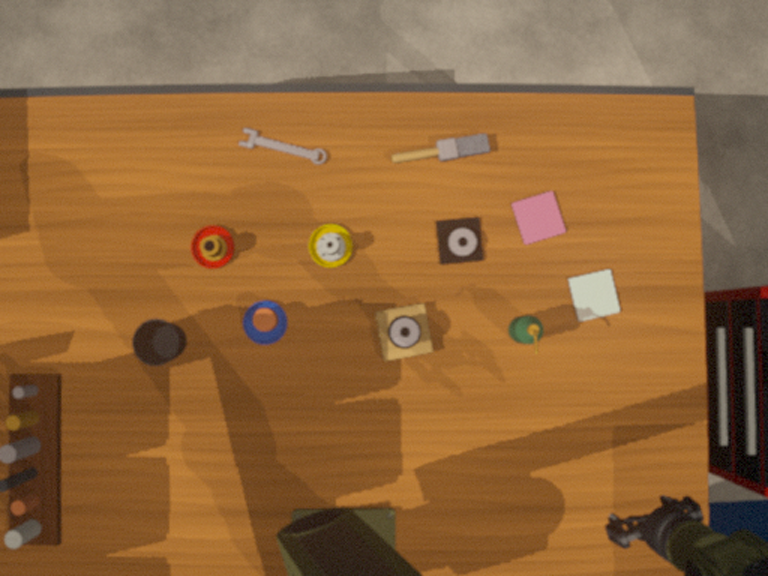

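View pics/scene0.png

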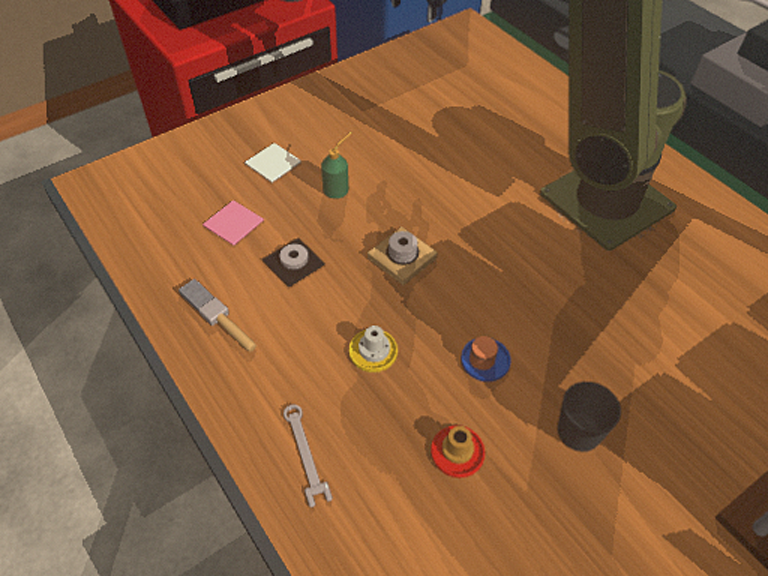

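Top view (enlarged 1.5x): steel spacer on black pad at (462,241). Things that could be mistaken for it are the pile on the wooden block (404,331), the pink mat (538,217), the white mat (594,294) and the rack parts on the left (20,450). The black pad with the single disc fits the description. Aluminium hub is in yellow at (331,245), brass bush in red at (211,246), copper slug in blue at (264,320), and the oil can at (525,329).

```bash
python3 - <<'E'
from h import *
c=dict(np.load('top0.npz')); s=dict(np.load('scene0.npz'))
im=c['img'][120:250,110:440]; cv2.imwrite('pics/crop0.png',cv2.resize(im,(792,312),interpolation=cv2.INTER_CUBIC))
print('campos',-c['R'].T@c['t'], -s['R'].T@s['t'])
P=cloud(c);S=cloud(s)
pts={'spacer':(462,241,20),'pile':(404,331,48),'alu':(331,245,54),'brass':(211,246,49),'copper':(264,320,46),'can':(525,329,97)}
for n,(u,v,z) in pts.items():
    p=at_z(c,u/1.5,v/1.5,z); out=[]
    for Q in(P,S):
        q=Q.reshape(-1,3); m=np.hypot(q[:,0]-p[0],q[:,1]-p[1])<60; q=q[m]; 
        hist=np.histogram(q[:,2],bins=np.arange(-6,130,4)); out.append([(int(a),int(b)) for a,b in zip(hist[1],hist[0]) if b>8])
    print(n,p.round(1),out)
E
```

```text
campos [ 465.68620647  -58.85319806 1394.1618127 ] [1025.36497634  588.03761765 1086.63659597]
spacer [ 630.8 -241.5   20. ] [[(-6, 114), (-2, 219), (2, 314), (6, 236), (10, 50), (14, 72), (18, 123), (22, 58)], [(-6, 43), (-2, 162), (2, 253), (6, 231), (10, 42), (14, 42), (18, 139), (22, 49)]]
pile [ 452.  -122.6   48. ] [[(-6, 42), (-2, 90), (2, 39), (10, 26), (14, 185), (18, 391), (22, 165), (26, 9), (42, 11), (46, 99), (50, 133), (54, 41)], [(-6, 12), (-2, 61), (2, 33), (6, 25), (10, 31), (14, 82), (18, 292), (22, 140), (26, 20), (30, 11), (34, 18), (38, 18), (42, 15), (46, 45), (50, 156), (54, 38)]]
alu [619.5  18.5  54. ] [[(-6, 156), (-2, 322), (2, 277), (6, 105), (10, 80), (14, 80), (18, 48), (22, 15), (46, 13), (50, 41), (54, 42)], [(-6, 53), (-2, 350), (2, 318), (6, 132), (10, 88), (14, 63), (18, 91), (22, 18), (26, 11), (30, 10), (34, 12), (42, 12), (46, 16), (50, 43), (54, 64)]]
brass [619.1 253.5  49. ] [[(-6, 131), (-2, 349), (2, 281), (6, 144), (10, 85), (14, 49), (42, 15), (46, 65), (50, 45)], [(-6, 69), (-2, 455), (2, 469), (6, 232), (10, 143), (14, 88), (18, 21), (22, 13), (26, 11), (30, 9), (34, 11), (38, 16), (42, 11), (46, 99), (50, 84)]]
copper [474.5 149.1  46. ] [[(-6, 148), (-2, 366), (2, 298), (6, 142), (10, 55), (14, 9), (38, 21), (42, 88), (46, 72), (50, 19)], [(-6, 43), (-2, 358), (2, 352), (6, 178), (10, 75), (14, 26), (18, 9), (22, 19), (26, 11), (30, 16), (34, 13), (38, 16), (42, 84), (46, 117), (50, 16)]]
can [ 454.6 -348.6   97. ] [[(-6, 224), (-2, 419), (2, 153), (6, 10), (22, 9), (66, 12), (70, 19), (74, 30), (78, 44), (82, 41), (86, 42), (90, 30), (94, 22), (106, 18), (110, 14)], [(-6, 90), (-2, 299), (2, 127), (6, 19), (10, 22), (14, 15), (18, 16), (22, 15), (26, 13), (30, 15), (34, 18), (38, 15), (42, 16), (46, 13), (50, 18), (54, 13), (58, 16), (62, 18), (66, 18), (70, 28), (74, 28), (78, 29), (82, 30), (86, 16), (90, 26), (94, 16), (98, 9), (106, 19), (110, 10)]]
```

View pics/crop0.png

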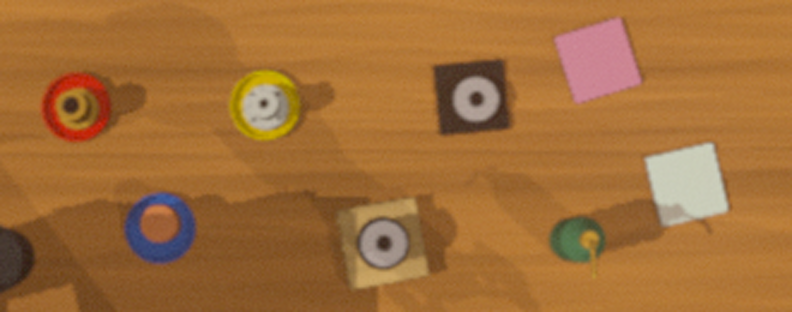

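Crop confirms: single steel disc on black pad at crop (476,99), pile on wood at (384,243), hub in yellow, brass in red, copper in blue. Fitting centres now.

```bash
cat >> h.py <<'E'
def top(c,x,y,z,r,tol=8):
    P=cloud(c); m=(np.hypot(P[...,0]-x,P[...,1]-y)<r+14)&(abs(P[...,2]-z)<tol)
    n,l,st,ce=cv2.connectedComponentsWithStats(m.astype('u1'),connectivity=4)
    i=1+np.argmax(st[1:,4]); v,u=np.nonzero(l==i)
    Q=np.array([at_z(c,a,b,z)[:2] for a,b in zip(u,v)])
    (cx,cy),rr=cv2.minEnclosingCircle(Q.astype('f4'))
    return Q.mean(0).round(1),np.round([cx,cy,2*np.sqrt(len(Q)*abs(pixarea(c,u.mean(),v.mean(),z))/np.pi)],1), np.round(np.median(P[l==i][:,2]),1)
def pixarea(c,u,v,z):
    a=at_z(c,u,v,z);return np.cross((at_z(c,u+1,v,z)-a),(at_z(c,u,v+1,z)-a))[2]
def colmask(c,x,y,r,f,z):
    P=cloud(c); hsv=cv2.cvtColor(c['img'],cv2.COLOR_BGR2HSV).astype(int)
    m=f(hsv[...,0],hsv[...,1],hsv[...,2])&(np.hypot(P[...,0]-x,P[...,1]-y)<r)
    v,u=np.nonzero(m); Q=np.array([at_z(c,a,b,z)[:2] for a,b in zip(u,v)]).astype('f4')
    return Q
E
python3 - <<'E'
from h import *
c=dict(np.load('top0.npz')); s=dict(np.load('scene0.npz'))
for n,a in {'spacer':(631,-241,20,28,6),'pile':(452,-123,50,28),'alu':(619,18,54,17),'brass':(619,253,49,19),'copper':(474,149,46,23)}.items():
    print(n,top(c,*a),top(s,*a))
F={'yellow':(619,18,lambda h,S,V:(h>22)&(h<34)&(S>170)),'red':(617,251,lambda h,S,V:((h<5)|(h>174))&(S>170)),'blue':(474,147,lambda h,S,V:(h>105)&(h<125)&(S>120)),
 'pad':(631,-238,lambda h,S,V:(V<75)),'wood':(452,-123,lambda h,S,V:(h>12)&(h<26)&(S<140)&(V>110))}
for n,(x,y,f) in F.items():
    for k in(c,s):
        z={'pad':6,'wood':20}.get(n,10)
        Q=colmask(k,x,y,70 if z!=10 else 56,f,z)
        h=cv2.convexHull(Q)
        if z==10: print(n,len(Q),np.round(cv2.fitEllipse(h)[0],1),np.round(cv2.fitEllipse(h)[1],1),np.round(cv2.minEnclosingCircle(Q),1) if 0 else cv2.minEnclosingCircle(Q))
        else: print(n,len(Q),cv2.minAreaRect(Q))
E
```

```text
spacer (array([ 629.7, -242.7]), array([ 630.1, -242.2,   54.3]), np.float64(19.8)) (array([ 633.7, -239. ]), array([ 634.7, -239.7,   57.7]), np.float64(20.1))
pile (array([ 451.1, -124. ]), array([ 451. , -124.4,   55.2]), np.float64(50.9)) (array([ 455.1, -120. ]), array([ 455. , -119.6,   60.3]), np.float64(51.5))
alu (array([620.7,  20.8]), array([620.9,  20.9,  32.7]), np.float64(53.7)) (array([624.9,  24.8]), array([625.2,  25.6,  36.7]), np.float64(54.4))
brass (array([620.4, 257.6]), array([620.6, 257.3,  37.8]), np.float64(49.1)) (array([624.4, 259.7]), array([625. , 259.4,  39.4]), np.float64(49.7))
copper (array([475.6, 149.5]), array([475.7, 149.1,  46.5]), np.float64(45.6)) (array([480.8, 153.2]), array([481.1, 154.1,  48.8]), np.float64(46.4))
yellow 329 [625.1  24. ] [83.7 87.4] ((624.6741333007812, 23.186582565307617), 44.38439178466797)
yellow 134 [628.3  26.8] [83.6 87.9] ((629.3165893554688, 26.27557373046875), 44.04779815673828)
red 79 [622.4 258.4] [75.3 80.2] ((623.1996459960938, 258.4045715332031), 40.68494415283203)
red 393 [626.1 263.5] [84.9 85.6] ((626.2954711914062, 263.9356994628906), 43.9382438659668)
blue 193 [471.8 153.6] [76.3 78.9] ((472.42315673828125, 153.82821655273438), 39.986328125)
blue 191 [474.7 157.3] [82.5 86.1] ((475.029052734375, 158.2236785888672), 43.54832458496094)
pad 108 ((634.3695678710938, -237.52842712402344), (80.2692642211914, 80.43465423583984), 5.020692825317383)
pad 411 ((636.8867797851562, -234.53366088867188), (87.08355712890625, 89.31298065185547), 5.781675815582275)
wood 537 ((450.88446044921875, -123.21774291992188), (97.66262817382812, 97.36994934082031), 9.862726211547852)
wood 537 ((456.87274169921875, -117.34431457519531), (109.07628631591797, 103.1173324584961), 10.266376495361328)
```

>>> drive_tool(increments=[{"tx":34,"ty":18.5,"twist":-0.0293,"gripper":85},{"tx":34,"ty":18.5,"twist":-0.0293},{"tx":34,"ty":18.5,"twist":-0.0293},{"tx":34,"ty":18.5,"twist":-0.0293},{"tx":34,"ty":18.5,"twist":-0.0293},{"tx":34,"ty":18.5,"twist":-0.0293},{"tx":34,"ty":18.5,"twist":-0.0293},{"tx":34,"ty":18.5,"twist":-0.0293},{"tx":34,"ty":18.5,"twist":-0.0293},{"tx":34,"ty":18.5,"twist":-0.0293}], grip_force=25)

```text
invalid input at $.increments[0]: expected keys gripper, tx, ty, tz, twist
```

>>> drive_tool(increments=[{"tx":34,"ty":18.5,"tz":0,"twist":-0.0293,"gripper":85},{"tx":34,"ty":18.5,"tz":0,"twist":-0.0293,"gripper":85},{"tx":34,"ty":18.5,"tz":0,"twist":-0.0293,"gripper":85},{"tx":34,"ty":18.5,"tz":0,"twist":-0.0293,"gripper":85},{"tx":34,"ty":18.5,"tz":0,"twist":-0.0293,"gripper":85},{"tx":34,"ty":18.5,"tz":0,"twist":-0.0293,"gripper":85},{"tx":34,"ty":18.5,"tz":0,"twist":-0.0293,"gripper":85},{"tx":34,"ty":18.5,"tz":0,"twist":-0.0293,"gripper":85},{"tx":34,"ty":18.5,"tz":0,"twist":-0.0293,"gripper":85},{"tx":34,"ty":18.5,"tz":0,"twist":-0.0293,"gripper":85}], grip_force=25)

```text
time_s: 0.93
ee_pos: [493.3, -316.0, 230.9]
eef_rot: [[1.0, -0.0, -0.001], [-0.0, -1.0, 0.0], [-0.001, -0.0, -1.0]]
ft_force: [0.8, -1.1, 0.4]
gripper_width: 85.2
grip_force: 0.0
```

>>> drive_tool(increments=[{"tx":28,"ty":15,"tz":-10,"twist":0,"gripper":85},{"tx":28,"ty":15,"tz":-20,"twist":0,"gripper":85},{"tx":28,"ty":15,"tz":-25,"twist":0,"gripper":85},{"tx":28,"ty":15,"tz":-25,"twist":0,"gripper":85},{"tx":27,"ty":15,"tz":-25,"twist":0,"gripper":85},{"tx":0,"ty":0,"tz":-30,"twist":0,"gripper":85},{"tx":0,"ty":0,"tz":-30,"twist":0,"gripper":85},{"tx":0,"ty":0,"tz":-20,"twist":0,"gripper":85},{"tx":0,"ty":0,"tz":0,"twist":0,"gripper":85}])

```text
time_s: 1.68
ee_pos: [626.8, -240.4, 40.1]
eef_rot: [[1.0, 0.001, -0.011], [0.001, -1.0, 0.004], [-0.011, -0.004, -1.0]]
ft_force: [-0.6, -0.3, -1.0]
gripper_width: 85.1
grip_force: 0.0
```

```bash
python3 - <<'E'
from h import *
s=cap('scene'); o=manip.get_obs(); print(o['ee_pos'].round(1),o['ft_force'].round(1))
cv2.imwrite('pics/a1.png',cv2.resize(s['img'][110:230,140:300],(800,600),interpolation=cv2.INTER_CUBIC))
E
```

```text
[ 628.3 -241.2   42.9] [-0.  -0.3  0.8]
```

View pics/a1.png

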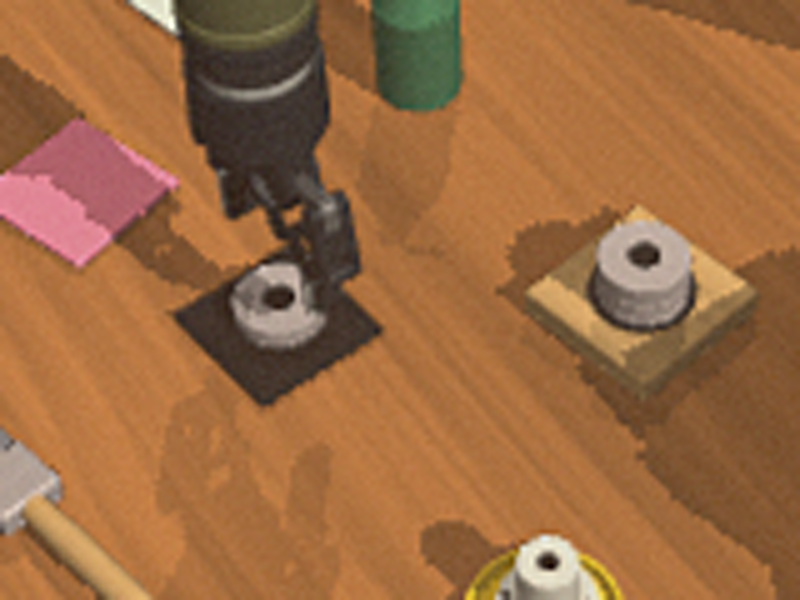

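The view shows the gripper straddling the spacer (crop 280,300) with the pile at (643,270). Descending.

>>> drive_tool(increments=[{"tx":0,"ty":0,"tz":-15,"twist":0,"gripper":85},{"tx":0,"ty":0,"tz":-12,"twist":0,"gripper":85},{"tx":0,"ty":0,"tz":-6,"twist":0,"gripper":85},{"tx":0,"ty":0,"tz":-3,"twist":0,"gripper":85},{"tx":0,"ty":0,"tz":0,"twist":0,"gripper":85},{"tx":0,"ty":0,"tz":0,"twist":0,"gripper":85}])

```text
time_s: 2.23
ee_pos: [631.4, -242.7, 11.0]
eef_rot: [[1.0, 0.001, 0.001], [0.001, -1.0, -0.0], [0.001, 0.0, -1.0]]
ft_force: [-0.1, 0.4, -0.5]
gripper_width: 84.9
grip_force: 0.0
```

>>> drive_tool(increments=[{"tx":0,"ty":0,"tz":0,"twist":0,"gripper":50},{"tx":0,"ty":0,"tz":0,"twist":0,"gripper":50},{"tx":0,"ty":0,"tz":0,"twist":0,"gripper":50},{"tx":0,"ty":0,"tz":0,"twist":0,"gripper":50},{"tx":0,"ty":0,"tz":0,"twist":0,"gripper":50},{"tx":0,"ty":0,"tz":0,"twist":0,"gripper":50}])

```text
time_s: 2.73
ee_pos: [631.5, -242.6, 11.4]
eef_rot: [[1.0, 0.001, 0.001], [0.001, -1.0, -0.0], [0.001, 0.0, -1.0]]
ft_force: [-1.0, 0.7, 6.2]
gripper_width: 54.3
grip_force: 26.0
```

>>> drive_tool(increments=[{"tx":0,"ty":0,"tz":0,"twist":0,"gripper":85},{"tx":0,"ty":0,"tz":0,"twist":0,"gripper":85},{"tx":0,"ty":0,"tz":0,"twist":0,"gripper":85},{"tx":0,"ty":0,"tz":0,"twist":0,"gripper":85}])

```text
time_s: 3.07
ee_pos: [630.8, -242.5, 9.9]
eef_rot: [[1.0, 0.001, -0.001], [0.001, -1.0, 0.0], [-0.001, -0.0, -1.0]]
ft_force: [0.4, -0.6, -0.0]
gripper_width: 85.2
grip_force: 0.0
```

>>> drive_tool(increments=[{"tx":0,"ty":0,"tz":0,"twist":0.12,"gripper":85},{"tx":0,"ty":0,"tz":0,"twist":0.12,"gripper":85},{"tx":0,"ty":0,"tz":0,"twist":0.12,"gripper":85},{"tx":0,"ty":0,"tz":0,"twist":0.12,"gripper":85},{"tx":0,"ty":0,"tz":0,"twist":0.12,"gripper":85},{"tx":0,"ty":0,"tz":0,"twist":0.12,"gripper":85},{"tx":0,"ty":0,"tz":0,"twist":0.12,"gripper":85},{"tx":0,"ty":0,"tz":0,"twist":0.12,"gripper":85},{"tx":0,"ty":0,"tz":0,"twist":0.12,"gripper":85},{"tx":0,"ty":0,"tz":0,"twist":0.12,"gripper":85}])

```text
time_s: 3.9
ee_pos: [630.9, -242.5, 9.9]
eef_rot: [[0.356, 0.934, -0.0], [0.934, -0.356, 0.0], [-0.0, -0.0, -1.0]]
ft_force: [-0.0, -0.3, 0.1]
gripper_width: 85.1
grip_force: 0.0
```

>>> drive_tool(increments=[{"tx":0,"ty":0,"tz":0,"twist":0.12,"gripper":85},{"tx":0,"ty":0,"tz":0,"twist":0.12,"gripper":85},{"tx":0,"ty":0,"tz":0,"twist":0.12,"gripper":85},{"tx":0,"ty":0,"tz":0,"twist":0.01,"gripper":50},{"tx":0,"ty":0,"tz":0,"twist":0,"gripper":50},{"tx":0,"ty":0,"tz":0,"twist":0,"gripper":50},{"tx":0,"ty":0,"tz":0,"twist":0,"gripper":50},{"tx":0,"ty":0,"tz":0,"twist":0,"gripper":50},{"tx":0,"ty":0,"tz":0,"twist":0,"gripper":50},{"tx":0,"ty":0,"tz":0,"twist":0,"gripper":50}], grip_force=50)

```text
time_s: 4.73
ee_pos: [631.4, -242.6, 10.9]
eef_rot: [[0.001, 1.0, 0.001], [1.0, -0.001, -0.0], [-0.0, 0.001, -1.0]]
ft_force: [-1.1, -0.0, 5.7]
gripper_width: 53.1
grip_force: 52.4
```

```bash
python3 - <<'E'
from h import *
o=manip.get_obs(); print(o['ee_pos'].round(1),o['ft_force'].round(1),o['gripper_width'],o['moment'].round(2))
E
```

```text
[ 631.4 -242.6   10.9] [-1.1 -0.   5.7] 53.14645383443046 [ 0.03  0.18 -0.02]
```

>>> drive_tool(increments=[{"tx":0,"ty":0,"tz":8,"twist":0,"gripper":50},{"tx":0,"ty":0,"tz":15,"twist":0,"gripper":50},{"tx":0,"ty":0,"tz":25,"twist":0,"gripper":50},{"tx":0,"ty":0,"tz":25,"twist":0,"gripper":50},{"tx":0,"ty":0,"tz":20,"twist":0,"gripper":50},{"tx":0,"ty":0,"tz":0,"twist":0,"gripper":50},{"tx":0,"ty":0,"tz":0,"twist":0,"gripper":50},{"tx":0,"ty":0,"tz":0,"twist":0,"gripper":50}])

```text
time_s: 5.4
ee_pos: [629.9, -242.1, 101.7]
eef_rot: [[0.0, 1.0, -0.003], [1.0, -0.0, 0.001], [0.001, -0.003, -1.0]]
ft_force: [-0.3, 0.9, -2.6]
gripper_width: 53.0
grip_force: 53.0
```

>>> drive_tool(increments=[{"tx":-10,"ty":7,"tz":0,"twist":0,"gripper":50},{"tx":-20,"ty":13,"tz":0,"twist":0,"gripper":50},{"tx":-25,"ty":16.5,"tz":0,"twist":0,"gripper":50},{"tx":-25,"ty":16.5,"tz":0,"twist":0,"gripper":50},{"tx":-25,"ty":16.5,"tz":0,"twist":0,"gripper":50},{"tx":-25,"ty":16.5,"tz":0,"twist":0,"gripper":50},{"tx":-25,"ty":16.5,"tz":0,"twist":0,"gripper":50},{"tx":-15,"ty":10,"tz":0,"twist":0,"gripper":50},{"tx":-9,"ty":6.4,"tz":0,"twist":0,"gripper":50},{"tx":0,"ty":0,"tz":0,"twist":0,"gripper":50}])

```text
time_s: 6.23
ee_pos: [448.2, -122.0, 101.8]
eef_rot: [[-0.001, 1.0, -0.005], [1.0, 0.001, 0.002], [0.002, -0.005, -1.0]]
ft_force: [-0.9, 0.4, -1.9]
gripper_width: 53.0
grip_force: 53.1
```

>>> drive_tool(increments=[{"tx":0,"ty":0,"tz":-5,"twist":0,"gripper":50},{"tx":0,"ty":0,"tz":-10,"twist":0,"gripper":50},{"tx":0,"ty":0,"tz":-10,"twist":0,"gripper":50},{"tx":0,"ty":0,"tz":-5,"twist":0,"gripper":50},{"tx":0,"ty":0,"tz":0,"twist":0,"gripper":50},{"tx":0,"ty":0,"tz":0,"twist":0,"gripper":50},{"tx":0,"ty":0,"tz":0,"twist":0,"gripper":50}])

```text
time_s: 6.82
ee_pos: [452.9, -124.0, 73.4]
eef_rot: [[0.0, 1.0, 0.001], [1.0, -0.0, -0.0], [-0.0, 0.001, -1.0]]
ft_force: [0.4, -0.1, -2.4]
gripper_width: 52.9
grip_force: 53.1
```

```bash
python3 - <<'E'
from h import *
s=cap('scene'); o=manip.get_obs(); print(o['ee_pos'].round(1),o['ft_force'].round(1),o['gripper_width'],o['moment'].round(2))
cv2.imwrite('pics/a2.png',cv2.resize(s['img'][115:205,210:330],(800,600),interpolation=cv2.INTER_CUBIC))
E
```

```text
[ 452.9 -124.    73.6] [-1.4 -0.8 -1.4] 53.470472415983956 [-0.01  0.02 -0.01]
```

View pics/a2.png

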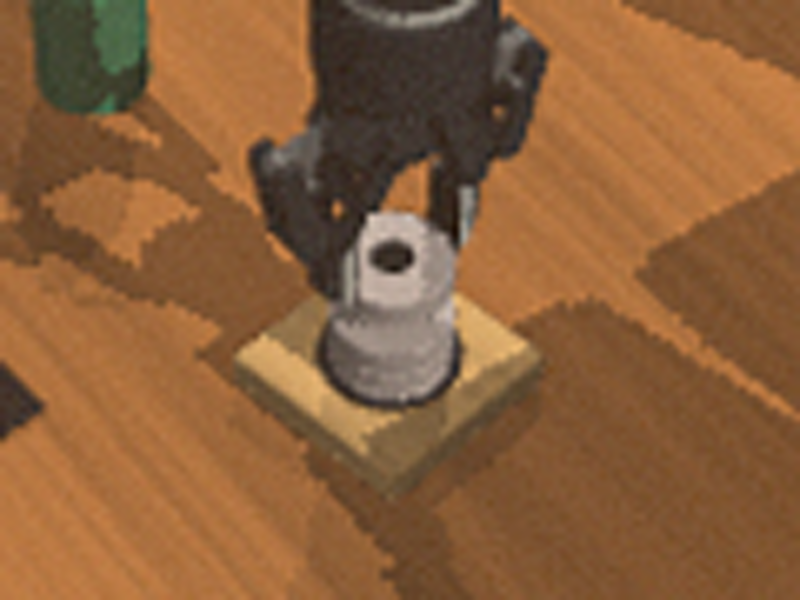

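The disc hangs level over the pile (crop 400,260). Feeling down.

>>> drive_tool(increments=[{"tx":-0.5,"ty":0.3,"tz":-5,"twist":0,"gripper":50},{"tx":0,"ty":0,"tz":-4,"twist":0,"gripper":50},{"tx":0,"ty":0,"tz":-2,"twist":0,"gripper":50},{"tx":0,"ty":0,"tz":-1,"twist":0,"gripper":50},{"tx":0,"ty":0,"tz":-1,"twist":0,"gripper":50},{"tx":0,"ty":0,"tz":-1,"twist":0,"gripper":50},{"tx":0,"ty":0,"tz":0,"twist":0,"gripper":50}])

```text
time_s: 7.45
ee_pos: [451.5, -123.3, 59.2]
eef_rot: [[-0.0, 1.0, -0.0], [1.0, 0.0, 0.0], [0.0, -0.0, -1.0]]
ft_force: [-0.7, -0.1, -2.1]
gripper_width: 53.0
grip_force: 53.1
```

>>> drive_tool(increments=[{"tx":0,"ty":0,"tz":-0.7,"twist":0,"gripper":50},{"tx":0,"ty":0,"tz":-0.7,"twist":0,"gripper":50},{"tx":0,"ty":0,"tz":0,"twist":0,"gripper":50}])

```text
time_s: 7.7
ee_pos: [451.5, -123.3, 57.9]
eef_rot: [[0.0, 1.0, 0.0], [1.0, -0.0, -0.0], [-0.0, 0.0, -1.0]]
ft_force: [0.9, -0.1, -2.1]
gripper_width: 53.1
grip_force: 53.1
```

>>> drive_tool(increments=[{"tx":0,"ty":0,"tz":-0.5,"twist":0,"gripper":50},{"tx":0,"ty":0,"tz":-0.5,"twist":0,"gripper":50},{"tx":0,"ty":0,"tz":0,"twist":0,"gripper":50}])

```text
time_s: 7.95
ee_pos: [451.5, -123.3, 56.8]
eef_rot: [[0.0, 1.0, -0.0], [1.0, -0.0, 0.0], [0.0, -0.0, -1.0]]
ft_force: [-0.1, -0.6, -2.7]
gripper_width: 53.0
grip_force: 53.1
```

>>> drive_tool(increments=[{"tx":0,"ty":0,"tz":-0.5,"twist":0,"gripper":50},{"tx":0,"ty":0,"tz":0,"twist":0,"gripper":50}])

```text
time_s: 8.12
ee_pos: [451.5, -123.3, 56.3]
eef_rot: [[0.0, 1.0, -0.0], [1.0, -0.0, -0.0], [-0.0, -0.0, -1.0]]
ft_force: [0.4, 0.2, -2.0]
gripper_width: 53.3
grip_force: 53.1
```

>>> drive_tool(increments=[{"tx":0,"ty":0,"tz":-0.5,"twist":0,"gripper":50},{"tx":0,"ty":0,"tz":0,"twist":0,"gripper":50}])

```text
time_s: 8.28
ee_pos: [451.5, -123.3, 56.3]
eef_rot: [[0.0, 1.0, 0.0], [1.0, -0.0, -0.0], [-0.0, 0.0, -1.0]]
ft_force: [-1.3, -0.4, 2.6]
gripper_width: 53.1
grip_force: 53.6
```

>>> drive_tool(increments=[{"tx":0,"ty":0,"tz":0,"twist":0,"gripper":60},{"tx":0,"ty":0,"tz":0,"twist":0,"gripper":70},{"tx":0,"ty":0,"tz":0,"twist":0,"gripper":85},{"tx":0,"ty":0,"tz":0,"twist":0,"gripper":85},{"tx":0,"ty":0,"tz":5,"twist":0,"gripper":85},{"tx":0,"ty":0,"tz":15,"twist":0,"gripper":85},{"tx":0,"ty":0,"tz":25,"twist":0,"gripper":85},{"tx":10,"ty":20,"tz":10,"twist":0,"gripper":85},{"tx":20,"ty":30,"tz":5,"twist":0,"gripper":85},{"tx":25,"ty":30,"tz":0,"twist":0,"gripper":85}])

```text
time_s: 9.12
ee_pos: [507.0, -43.1, 118.0]
eef_rot: [[0.003, 1.0, 0.002], [1.0, -0.003, -0.0], [-0.0, 0.002, -1.0]]
ft_force: [0.6, 0.4, 0.1]
gripper_width: 85.0
grip_force: 0.0
```

>>> drive_tool(increments=[{"tx":30,"ty":18,"tz":0,"twist":-0.12,"gripper":85},{"tx":30,"ty":18,"tz":0,"twist":-0.12,"gripper":85},{"tx":25,"ty":13,"tz":0,"twist":-0.12,"gripper":85},{"tx":18,"ty":12,"tz":0,"twist":-0.12,"gripper":85},{"tx":12,"ty":4,"tz":0,"twist":-0.12,"gripper":85},{"tx":0,"ty":0,"tz":0,"twist":-0.12,"gripper":85},{"tx":0,"ty":0,"tz":0,"twist":0,"gripper":85},{"tx":0,"ty":0,"tz":0,"twist":0,"gripper":85}])

```text
time_s: 9.78
ee_pos: [621.3, 21.8, 115.8]
eef_rot: [[0.657, 0.754, -0.001], [0.754, -0.657, -0.0], [-0.001, -0.0, -1.0]]
ft_force: [-0.7, -0.0, -0.2]
gripper_width: 85.1
grip_force: 0.0
```

```bash
python3 - <<'E'
from h import *
c=cap('top');s=cap('scene'); o=manip.get_obs(); print(o['ee_pos'].round(1),o['ft_force'].round(1))
np.savez('top1.npz',**c);np.savez('scene1.npz',**s)
print('spacer on pile',[top(k,452,-123,65,28) for k in (c,s)])
for k in(c,s):
    Q=colmask(k,452,-123,70,lambda h,S,V:(h>12)&(h<26)&(S<140)&(V>110),20); print(cv2.minAreaRect(Q))
a=cv2.resize(s['img'][115:205,210:330],(400,300),interpolation=cv2.INTER_CUBIC)
b=cv2.resize(c['img'][190:250,230:310],(400,300),interpolation=cv2.INTER_CUBIC)
cv2.imwrite('pics/a3.png',np.hstack([a,b]))
E
```

```text
[620.9  21.5 116. ] [ 0.1 -0.6  0.3]
spacer on pile [(array([ 449.8, -125.1]), array([ 449.8, -125.1,   56. ]), np.float64(65.1)), (array([ 446.9, -115.2]), array([ 453.1, -120.3,   46.6]), np.float64(65.8))]
((450.6700744628906, -123.13936614990234), (97.28516387939453, 96.50615692138672), 9.845544815063477)
((419.32550048828125, -111.73809051513672), (110.45055389404297, 71.21141052246094), 53.53097915649414)
```

View pics/a3.png

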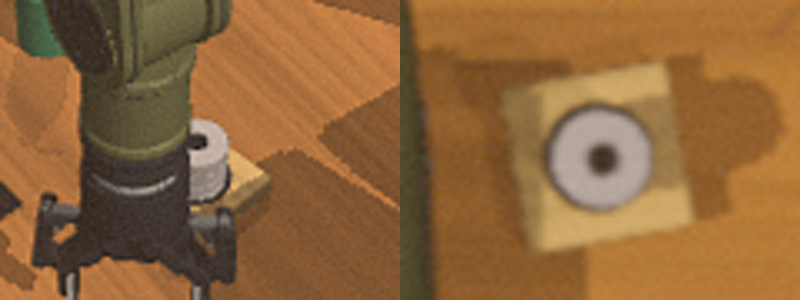

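>>> drive_tool(increments=[{"tx":1.4,"ty":0.7,"tz":-10,"twist":0,"gripper":85},{"tx":0,"ty":0,"tz":-25,"twist":0,"gripper":85},{"tx":0,"ty":0,"tz":-25,"twist":0,"gripper":85},{"tx":0,"ty":0,"tz":-20,"twist":0,"gripper":85},{"tx":0,"ty":0,"tz":-9,"twist":0,"gripper":85},{"tx":0,"ty":0,"tz":-4,"twist":0,"gripper":85},{"tx":0,"ty":0,"tz":0,"twist":0,"gripper":85},{"tx":0,"ty":0,"tz":0,"twist":0,"gripper":85}])

```text
time_s: 10.55
ee_pos: [623.6, 22.4, 23.7]
eef_rot: [[0.659, 0.752, 0.001], [0.752, -0.659, 0.0], [0.001, 0.001, -1.0]]
ft_force: [-0.1, 0.3, 0.1]
gripper_width: 85.2
grip_force: 0.0
```

>>> drive_tool(increments=[{"tx":0,"ty":0,"tz":0,"twist":0,"gripper":28},{"tx":0,"ty":0,"tz":0,"twist":0,"gripper":28},{"tx":0,"ty":0,"tz":0,"twist":0,"gripper":28},{"tx":0,"ty":0,"tz":0,"twist":0,"gripper":28},{"tx":0,"ty":0,"tz":0,"twist":0,"gripper":28},{"tx":0,"ty":0,"tz":0,"twist":0,"gripper":28},{"tx":0,"ty":0,"tz":0,"twist":0,"gripper":28},{"tx":0,"ty":0,"tz":0,"twist":0,"gripper":28}], grip_force=40)

```text
time_s: 11.22
ee_pos: [623.6, 22.4, 23.7]
eef_rot: [[0.659, 0.752, 0.001], [0.752, -0.659, -0.0], [0.001, 0.001, -1.0]]
ft_force: [0.0, -1.8, 5.1]
gripper_width: 33.1
grip_force: 40.2
```

```bash
python3 - <<'E'
from h import *
for f,z in(('top0',51),('top1',65)):
    c=dict(np.load(f+'.npz')); g=cv2.cvtColor(c['img'],cv2.COLOR_BGR2GRAY).astype(float)
    S=cv2.cvtColor(c['img'],cv2.COLOR_BGR2HSV)[...,1]
    v0,u0=221,269
    w=np.zeros_like(g); w[v0-5:v0+6,u0-5:u0+6]=np.clip(95-g[v0-5:v0+6,u0-5:u0+6],0,None)
    v,u=np.mgrid[:384,:512]; uu,vv=(w*u).sum()/w.sum(),(w*v).sum()/w.sum()
    print(f,uu,vv,at_z(c,uu,vv,z)); print(g[v0-5:v0+6,u0-5:u0+6].astype(int)[::3])
E
```

```text
top0 269.5160891089109 220.89232673267327 [ 451.36104016 -122.95906169   51.        ]
[[152 152 148 151 149 149 150 149 149 148 150]
 [153 152 138 112  73  55  50  68 100 136 149]
 [151 148 128  85  57  45  47  61  84 122 148]
 [163 160 153 152 146 145 145 144 147 150 151]]
top1 270.08196721311475 221.35245901639345 [ 450.18090881 -123.90941422   65.        ]
[[171 169 168 170 171 170 170 169 170 168 168]
 [171 170 168 152 121  93  80  87 109 145 166]
 [171 169 158 126  76  56  50  58  72 113 151]
 [170 172 169 168 158 143 136 148 161 166 170]]
```

>>> drive_tool(increments=[{"tx":0,"ty":0,"tz":5,"twist":0,"gripper":28},{"tx":0,"ty":0,"tz":15,"twist":0,"gripper":28},{"tx":0,"ty":0,"tz":25,"twist":0,"gripper":28},{"tx":0,"ty":0,"tz":10,"twist":0,"gripper":28},{"tx":0,"ty":-10,"tz":5,"twist":0,"gripper":28},{"tx":1,"ty":-20,"tz":0,"twist":0,"gripper":28},{"tx":1,"ty":-28,"tz":0,"twist":0,"gripper":28},{"tx":2,"ty":-28,"tz":0,"twist":0,"gripper":28},{"tx":2,"ty":-28,"tz":0,"twist":0,"gripper":28},{"tx":2,"ty":-28,"tz":0,"twist":0,"gripper":28}])

```text
time_s: 12.05
ee_pos: [629.9, -121.4, 81.8]
eef_rot: [[0.659, 0.752, -0.002], [0.752, -0.659, -0.0], [-0.001, -0.001, -1.0]]
ft_force: [-0.2, -0.8, -2.0]
gripper_width: 32.5
grip_force: 40.0
```

>>> drive_tool(increments=[{"tx":1,"ty":-28,"tz":0,"twist":0,"gripper":28},{"tx":1,"ty":-28,"tz":0,"twist":0,"gripper":28},{"tx":1,"ty":-25,"tz":0,"twist":0,"gripper":28},{"tx":0,"ty":-20,"tz":0,"twist":0,"gripper":28},{"tx":0,"ty":-11,"tz":0,"twist":0,"gripper":28},{"tx":0,"ty":-5,"tz":-10,"twist":0,"gripper":28},{"tx":0,"ty":0,"tz":-20,"twist":0,"gripper":28},{"tx":0,"ty":0,"tz":-15,"twist":0,"gripper":28},{"tx":0,"ty":0,"tz":-5,"twist":0,"gripper":28},{"tx":0,"ty":0,"tz":0,"twist":0,"gripper":28}])

```text
time_s: 12.88
ee_pos: [631.7, -235.0, 30.0]
eef_rot: [[0.659, 0.752, -0.005], [0.752, -0.659, 0.002], [-0.002, -0.005, -1.0]]
ft_force: [-0.3, 0.7, -2.2]
gripper_width: 32.9
grip_force: 40.1
```

>>> drive_tool(increments=[{"tx":0,"ty":0,"tz":0,"twist":0,"gripper":28},{"tx":0,"ty":0,"tz":-2,"twist":0,"gripper":28},{"tx":0,"ty":0,"tz":0,"twist":0,"gripper":28}])

```text
time_s: 13.13
ee_pos: [634.8, -236.5, 31.7]
eef_rot: [[0.659, 0.752, 0.002], [0.752, -0.659, -0.001], [0.001, 0.002, -1.0]]
ft_force: [0.3, -0.6, -1.6]
gripper_width: 33.1
grip_force: 40.1
```

>>> drive_tool(increments=[{"tx":0,"ty":0,"tz":-2,"twist":0,"gripper":28},{"tx":0,"ty":0,"tz":-1,"twist":0,"gripper":28},{"tx":0,"ty":0,"tz":-1,"twist":0,"gripper":28},{"tx":0,"ty":0,"tz":-0.5,"twist":0,"gripper":28},{"tx":0,"ty":0,"tz":0,"twist":0,"gripper":28},{"tx":0,"ty":0,"tz":0,"twist":0,"gripper":28}])

```text
time_s: 13.63
ee_pos: [633.9, -236.6, 26.4]
eef_rot: [[0.659, 0.752, -0.0], [0.752, -0.659, 0.0], [-0.0, -0.0, -1.0]]
ft_force: [0.2, 0.1, -1.3]
gripper_width: 32.9
grip_force: 40.1
```

>>> drive_tool(increments=[{"tx":0,"ty":0,"tz":-0.5,"twist":0,"gripper":28},{"tx":0,"ty":0,"tz":-0.5,"twist":0,"gripper":28},{"tx":0,"ty":0,"tz":0,"twist":0,"gripper":28}])

```text
time_s: 13.88
ee_pos: [634.0, -236.7, 25.8]
eef_rot: [[0.659, 0.752, 0.0], [0.752, -0.659, -0.0], [0.0, 0.0, -1.0]]
ft_force: [-0.4, -0.1, 0.2]
gripper_width: 32.7
grip_force: 40.5
```

>>> drive_tool(increments=[{"tx":0,"ty":0,"tz":-0.4,"twist":0,"gripper":28},{"tx":0,"ty":0,"tz":0,"twist":0,"gripper":36},{"tx":0,"ty":0,"tz":0,"twist":0,"gripper":50},{"tx":0,"ty":0,"tz":0,"twist":0,"gripper":85},{"tx":0,"ty":0,"tz":0,"twist":0,"gripper":85},{"tx":0,"ty":0,"tz":0,"twist":0,"gripper":85},{"tx":0,"ty":0,"tz":5,"twist":0,"gripper":85},{"tx":0,"ty":0,"tz":20,"twist":0,"gripper":85},{"tx":0,"ty":0,"tz":30,"twist":0,"gripper":85},{"tx":0,"ty":10,"tz":30,"twist":0,"gripper":85}])

```text
time_s: 14.72
ee_pos: [633.0, -227.7, 110.1]
eef_rot: [[0.661, 0.751, -0.002], [0.751, -0.661, -0.0], [-0.002, -0.001, -1.0]]
ft_force: [1.3, 0.4, 0.5]
gripper_width: 85.1
grip_force: 0.0
```

>>> drive_tool(increments=[{"tx":0,"ty":34,"tz":5,"twist":0,"gripper":85},{"tx":0,"ty":34,"tz":0,"twist":0,"gripper":85},{"tx":-1,"ty":34,"tz":0,"twist":0,"gripper":85},{"tx":-1,"ty":34,"tz":0,"twist":0,"gripper":85},{"tx":-1,"ty":34,"tz":0,"twist":0,"gripper":85},{"tx":-1,"ty":34,"tz":0,"twist":0,"gripper":85},{"tx":-1,"ty":34,"tz":0,"twist":0,"gripper":85},{"tx":-1,"ty":34,"tz":0,"twist":0,"gripper":85},{"tx":-1,"ty":34,"tz":0,"twist":0,"gripper":85},{"tx":-1,"ty":34,"tz":0,"twist":0,"gripper":85}])

```text
time_s: 15.55
ee_pos: [625.8, 115.1, 115.6]
eef_rot: [[0.659, 0.752, 0.001], [0.752, -0.659, 0.0], [0.001, 0.0, -1.0]]
ft_force: [0.8, 0.4, 0.1]
gripper_width: 85.2
grip_force: 0.0
```

>>> drive_tool(increments=[{"tx":-1,"ty":34,"tz":0,"twist":0,"gripper":85},{"tx":-1,"ty":34,"tz":0,"twist":0,"gripper":85},{"tx":-1,"ty":34,"tz":0,"twist":0,"gripper":85},{"tx":-1,"ty":25,"tz":0,"twist":0,"gripper":85},{"tx":0,"ty":15,"tz":0,"twist":0,"gripper":85},{"tx":0,"ty":0,"tz":0,"twist":0,"gripper":85},{"tx":0,"ty":0,"tz":0,"twist":0,"gripper":85},{"tx":0,"ty":0,"tz":0,"twist":0,"gripper":85}])

```text
time_s: 16.22
ee_pos: [621.9, 254.2, 115.0]
eef_rot: [[0.66, 0.751, -0.0], [0.751, -0.66, -0.001], [-0.001, 0.0, -1.0]]
ft_force: [0.5, -0.2, -0.2]
gripper_width: 85.0
grip_force: 0.0
```

```bash
python3 - <<'E'
from h import *
c=cap('top');s=cap('scene'); o=manip.get_obs(); print(o['ee_pos'].round(1),o['ft_force'].round(1))
np.savez('top2.npz',**c);np.savez('scene2.npz',**s)
print('hub on pad',[top(k,634,-237,56,17) for k in (c,s)])
print('spacer',[top(k,452,-123,65,28) for k in (c,s)])
f=lambda h,S,V:(h>22)&(h<34)&(S>170)
for k in(c,s):
    Q=colmask(k,625,23,56,f,10); print(len(Q),cv2.minEnclosingCircle(Q),cv2.fitEllipse(cv2.convexHull(Q)))
a=s['img'][110:290,150:360]; cv2.imwrite('pics/a4.png',cv2.resize(a,(700,600),interpolation=cv2.INTER_CUBIC))
E
```

```text
[622.  253.8 115.1] [-0.5 -0.  -0.1]
hub on pad [(array([ 631.4, -237.7]), array([ 631.2, -237.9,   33.7]), np.float64(55.7)), (array([ 635.9, -232.9]), array([ 635.8, -233.4,   37.6]), np.float64(55.7))]
spacer [(array([ 449.8, -125.1]), array([ 449.8, -125.1,   55.9]), np.float64(64.8)), (array([ 454.5, -120.5]), array([ 454.3, -120.9,   59.4]), np.float64(65.9))]
663 ((624.0101928710938, 22.9901180267334), 44.28971862792969) ((623.4774169921875, 23.154747009277344), (86.49967956542969, 87.22321319580078), 52.85329818725586)
452 ((627.5997924804688, 26.296701431274414), 44.900306701660156) ((627.3528442382812, 26.254047393798828), (84.63386535644531, 90.09663391113281), 143.39892578125)
```

View pics/a4.png

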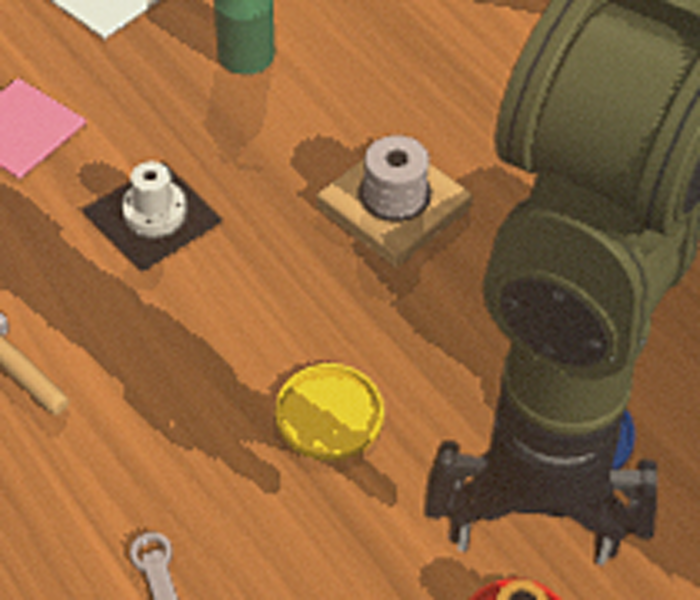

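Hub stands upright on the black pad (150,205), spacer neatly on the pile (395,165), yellow dish empty (330,410).

>>> drive_tool(increments=[{"tx":0,"ty":3.6,"tz":-10,"twist":0,"gripper":85},{"tx":0,"ty":0,"tz":-25,"twist":0,"gripper":85},{"tx":0,"ty":0,"tz":-25,"twist":0,"gripper":85},{"tx":0,"ty":0,"tz":-20,"twist":0,"gripper":85},{"tx":0,"ty":0,"tz":-10,"twist":0,"gripper":85},{"tx":0,"ty":0,"tz":-4,"twist":0,"gripper":85},{"tx":0,"ty":0,"tz":0,"twist":0,"gripper":85},{"tx":0,"ty":0,"tz":0,"twist":0,"gripper":85}])

```text
time_s: 16.98
ee_pos: [622.6, 259.0, 21.7]
eef_rot: [[0.66, 0.752, 0.001], [0.752, -0.66, 0.0], [0.001, 0.001, -1.0]]
ft_force: [0.7, 0.6, 0.4]
gripper_width: 85.0
grip_force: 0.0
```

>>> drive_tool(increments=[{"tx":0,"ty":0,"tz":0,"twist":0,"gripper":32},{"tx":0,"ty":0,"tz":0,"twist":0,"gripper":32},{"tx":0,"ty":0,"tz":0,"twist":0,"gripper":32},{"tx":0,"ty":0,"tz":0,"twist":0,"gripper":32},{"tx":0,"ty":0,"tz":0,"twist":0,"gripper":32},{"tx":0,"ty":0,"tz":0,"twist":0,"gripper":32},{"tx":0,"ty":0,"tz":0,"twist":0,"gripper":32},{"tx":0,"ty":0,"tz":0,"twist":0,"gripper":32}], grip_force=50)

```text
time_s: 17.65
ee_pos: [622.8, 259.3, 22.2]
eef_rot: [[0.659, 0.752, 0.002], [0.752, -0.659, 0.001], [0.002, 0.001, -1.0]]
ft_force: [0.2, 0.1, 5.9]
gripper_width: 36.4
grip_force: 50.8
```

>>> drive_tool(increments=[{"tx":0,"ty":0,"tz":5,"twist":0,"gripper":32},{"tx":0,"ty":0,"tz":15,"twist":0,"gripper":32},{"tx":0,"ty":0,"tz":25,"twist":0,"gripper":32},{"tx":0,"ty":0,"tz":10,"twist":0,"gripper":32},{"tx":0,"ty":-10,"tz":5,"twist":0,"gripper":32},{"tx":0,"ty":-20,"tz":0,"twist":0,"gripper":32},{"tx":0,"ty":-28,"tz":0,"twist":0,"gripper":32},{"tx":0,"ty":-28,"tz":0,"twist":0,"gripper":32},{"tx":1,"ty":-28,"tz":0,"twist":0,"gripper":32},{"tx":1,"ty":-28,"tz":0,"twist":0,"gripper":32}])

```text
time_s: 18.48
ee_pos: [622.5, 114.9, 79.6]
eef_rot: [[0.659, 0.752, -0.003], [0.752, -0.659, -0.001], [-0.002, -0.001, -1.0]]
ft_force: [1.2, -0.3, -3.9]
gripper_width: 36.6
grip_force: 50.6
```

>>> drive_tool(increments=[{"tx":0.3,"ty":-28,"tz":0,"twist":0,"gripper":32},{"tx":0,"ty":-25,"tz":0,"twist":0,"gripper":32},{"tx":0,"ty":-20,"tz":0,"twist":0,"gripper":32},{"tx":0,"ty":-14,"tz":0,"twist":0,"gripper":32},{"tx":0,"ty":-6,"tz":-5,"twist":0,"gripper":32},{"tx":0,"ty":0,"tz":-15,"twist":0,"gripper":32},{"tx":0,"ty":0,"tz":-15,"twist":0,"gripper":32},{"tx":0,"ty":0,"tz":-10,"twist":0,"gripper":32},{"tx":0,"ty":0,"tz":-3,"twist":0,"gripper":32},{"tx":0,"ty":0,"tz":0,"twist":0,"gripper":32}])

```text
time_s: 19.32
ee_pos: [622.8, 24.5, 31.4]
eef_rot: [[0.659, 0.752, -0.003], [0.752, -0.659, 0.0], [-0.002, -0.003, -1.0]]
ft_force: [-1.0, -0.2, -3.7]
gripper_width: 36.6
grip_force: 50.7
```

>>> drive_tool(increments=[{"tx":0,"ty":0,"tz":0,"twist":0,"gripper":32},{"tx":0,"ty":0,"tz":0,"twist":0,"gripper":32},{"tx":0,"ty":0,"tz":0,"twist":0,"gripper":32}])

```text
time_s: 19.57
ee_pos: [625.1, 24.3, 34.0]
eef_rot: [[0.659, 0.752, 0.002], [0.752, -0.659, 0.0], [0.001, 0.001, -1.0]]
ft_force: [0.9, 0.1, -4.4]
gripper_width: 36.6
grip_force: 50.7
```

>>> drive_tool(increments=[{"tx":0,"ty":0,"tz":-4,"twist":0,"gripper":32},{"tx":0,"ty":0,"tz":-3,"twist":0,"gripper":32},{"tx":0,"ty":0,"tz":-1.5,"twist":0,"gripper":32},{"tx":0,"ty":0,"tz":-1,"twist":0,"gripper":32},{"tx":0,"ty":0,"tz":0,"twist":0,"gripper":32},{"tx":0,"ty":0,"tz":0,"twist":0,"gripper":32}])

```text
time_s: 20.07
ee_pos: [624.1, 24.0, 23.4]
eef_rot: [[0.659, 0.752, -0.0], [0.752, -0.659, -0.0], [-0.0, -0.0, -1.0]]
ft_force: [-0.1, 0.5, -5.0]
gripper_width: 36.7
grip_force: 50.7
```

>>> drive_tool(increments=[{"tx":0,"ty":0,"tz":-0.6,"twist":0,"gripper":32},{"tx":0,"ty":0,"tz":-0.6,"twist":0,"gripper":32},{"tx":0,"ty":0,"tz":0,"twist":0,"gripper":32}])

```text
time_s: 20.32
ee_pos: [624.3, 24.0, 22.3]
eef_rot: [[0.659, 0.752, 0.0], [0.752, -0.659, -0.0], [0.0, 0.0, -1.0]]
ft_force: [0.1, 0.7, -3.4]
gripper_width: 36.6
grip_force: 50.7
```

>>> drive_tool(increments=[{"tx":0,"ty":0,"tz":-0.5,"twist":0,"gripper":32},{"tx":0,"ty":0,"tz":0,"twist":0,"gripper":32}])

```text
time_s: 20.48
ee_pos: [624.3, 24.0, 22.3]
eef_rot: [[0.659, 0.752, 0.0], [0.752, -0.659, -0.0], [0.0, 0.0, -1.0]]
ft_force: [-1.5, -0.2, -0.3]
gripper_width: 36.8
grip_force: 51.0
```

>>> drive_tool(increments=[{"tx":0,"ty":0,"tz":-0.3,"twist":0,"gripper":32},{"tx":0,"ty":0,"tz":0,"twist":0,"gripper":32}])

```text
time_s: 20.65
ee_pos: [624.3, 24.0, 22.2]
eef_rot: [[0.659, 0.752, 0.0], [0.752, -0.659, -0.0], [0.0, 0.0, -1.0]]
ft_force: [-2.8, 0.1, 3.1]
gripper_width: 36.6
grip_force: 51.3
```

>>> drive_tool(increments=[{"tx":0,"ty":0,"tz":0,"twist":0,"gripper":40},{"tx":0,"ty":0,"tz":0,"twist":0,"gripper":55},{"tx":0,"ty":0,"tz":0,"twist":0,"gripper":85},{"tx":0,"ty":0,"tz":0,"twist":0,"gripper":85},{"tx":0,"ty":0,"tz":0,"twist":0,"gripper":85},{"tx":0,"ty":0,"tz":5,"twist":0,"gripper":85},{"tx":0,"ty":0,"tz":20,"twist":0,"gripper":85},{"tx":0,"ty":0,"tz":30,"twist":0,"gripper":85},{"tx":0,"ty":0,"tz":30,"twist":0,"gripper":85},{"tx":-10,"ty":9,"tz":10,"twist":0,"gripper":85}])

```text
time_s: 21.48
ee_pos: [618.7, 32.1, 121.4]
eef_rot: [[0.661, 0.751, 0.01], [0.751, -0.661, -0.0], [0.006, 0.007, -1.0]]
ft_force: [2.0, 0.6, 0.9]
gripper_width: 85.2
grip_force: 0.0
```

>>> drive_tool(increments=[{"tx":-25,"ty":21.5,"tz":0,"twist":0,"gripper":85},{"tx":-25,"ty":21.5,"tz":0,"twist":0,"gripper":85},{"tx":-25,"ty":21.5,"tz":0,"twist":0,"gripper":85},{"tx":-25,"ty":21.5,"tz":0,"twist":0,"gripper":85},{"tx":-21,"ty":18,"tz":0,"twist":0,"gripper":85},{"tx":-15,"ty":13,"tz":0,"twist":0,"gripper":85},{"tx":0,"ty":0,"tz":0,"twist":0,"gripper":85},{"tx":0,"ty":0,"tz":0,"twist":0,"gripper":85},{"tx":0,"ty":0,"tz":0,"twist":0,"gripper":85}])

```text
time_s: 22.23
ee_pos: [478.7, 150.0, 116.7]
eef_rot: [[0.659, 0.752, 0.001], [0.752, -0.659, -0.0], [0.001, 0.001, -1.0]]
ft_force: [1.1, 0.0, 0.7]
gripper_width: 84.9
grip_force: 0.0
```

```bash
python3 - <<'E'
from h import *
c=cap('top');s=cap('scene'); o=manip.get_obs(); print(o['ee_pos'].round(1),o['ft_force'].round(1))
print('brass',[top(k,624,24,49,19) for k in (c,s)])
f=lambda h,S,V:((h<5)|(h>174))&(S>150)
for k in(c,s):
    Q=colmask(k,623,260,56,f,10); print(len(Q),cv2.minEnclosingCircle(Q),cv2.fitEllipse(cv2.convexHull(Q)))
a=cv2.resize(s['img'][190:330,220:400],(500,390),interpolation=cv2.INTER_CUBIC)
b=cv2.resize(c['img'][140:188,194:232],(300,390),interpolation=cv2.INTER_CUBIC)
cv2.imwrite('pics/a5.png',np.hstack([a,b]))
E
```

```text
[479.2 149.6 116.6] [0.5 1.1 0.3]
brass [(array([621.3,  22.4]), array([621.5,  22.5,  37.9]), np.float64(48.9)), (array([625.8,  26.4]), array([626. ,  26.7,  39.9]), np.float64(49.6))]
254 ((622.3870849609375, 258.42889404296875), 40.26443099975586) ((622.3751831054688, 259.28656005859375), (77.17025756835938, 79.20791625976562), 89.4700927734375)
935 ((626.7080078125, 263.94342041015625), 44.43740463256836) ((626.255126953125, 263.52301025390625), (85.0881576538086, 88.3201904296875), 146.5453643798828)
```

View pics/a5.png

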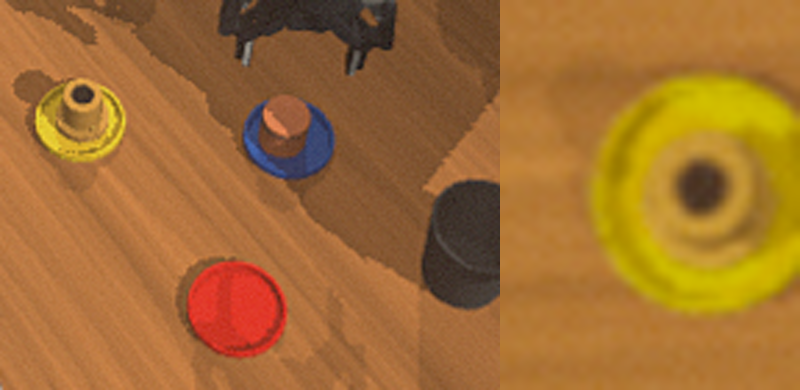

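Brass stands upright in the yellow dish, within ~2 mm of middle; copper at crop (287,120) in blue, red dish empty (237,310).

>>> drive_tool(increments=[{"tx":-1.5,"ty":0.8,"tz":-10,"twist":0,"gripper":85},{"tx":0,"ty":0,"tz":-25,"twist":0,"gripper":85},{"tx":0,"ty":0,"tz":-25,"twist":0,"gripper":85},{"tx":0,"ty":0,"tz":-22,"twist":0,"gripper":85},{"tx":0,"ty":0,"tz":-12,"twist":0,"gripper":85},{"tx":0,"ty":0,"tz":-4,"twist":0,"gripper":85},{"tx":0,"ty":0,"tz":0,"twist":0,"gripper":85},{"tx":0,"ty":0,"tz":0,"twist":0,"gripper":85}])

```text
time_s: 23.0
ee_pos: [477.6, 150.6, 18.8]
eef_rot: [[0.66, 0.751, 0.001], [0.751, -0.66, 0.0], [0.0, 0.0, -1.0]]
ft_force: [1.3, 0.1, -1.1]
gripper_width: 85.0
grip_force: 0.0
```

>>> drive_tool(increments=[{"tx":0,"ty":0,"tz":0,"twist":0,"gripper":40},{"tx":0,"ty":0,"tz":0,"twist":0,"gripper":40},{"tx":0,"ty":0,"tz":0,"twist":0,"gripper":40},{"tx":0,"ty":0,"tz":0,"twist":0,"gripper":40},{"tx":0,"ty":0,"tz":0,"twist":0,"gripper":40},{"tx":0,"ty":0,"tz":0,"twist":0,"gripper":40},{"tx":0,"ty":0,"tz":0,"twist":0,"gripper":40}], grip_force=60)

```text
time_s: 23.58
ee_pos: [477.8, 150.9, 19.8]
eef_rot: [[0.659, 0.752, 0.003], [0.752, -0.659, 0.0], [0.002, 0.002, -1.0]]
ft_force: [-0.2, -2.0, 4.7]
gripper_width: 44.4
grip_force: 60.6
```

>>> drive_tool(increments=[{"tx":0,"ty":0,"tz":5,"twist":0,"gripper":40},{"tx":0,"ty":0,"tz":15,"twist":0,"gripper":40},{"tx":0,"ty":0,"tz":25,"twist":0,"gripper":40},{"tx":0,"ty":0,"tz":15,"twist":0,"gripper":40},{"tx":10,"ty":7,"tz":5,"twist":0,"gripper":40},{"tx":20,"ty":15,"tz":0,"twist":0,"gripper":40},{"tx":22,"ty":16.6,"tz":0,"twist":0,"gripper":40},{"tx":22,"ty":16,"tz":0,"twist":0,"gripper":40},{"tx":22,"ty":16,"tz":0,"twist":0,"gripper":40},{"tx":22,"ty":16,"tz":0,"twist":0,"gripper":40}])

```text
time_s: 24.42
ee_pos: [594.5, 237.8, 82.8]
eef_rot: [[0.659, 0.752, -0.002], [0.752, -0.659, -0.001], [-0.002, -0.001, -1.0]]
ft_force: [0.8, 0.1, -4.9]
gripper_width: 44.2
grip_force: 62.3
```

>>> drive_tool(increments=[{"tx":18,"ty":14,"tz":0,"twist":0,"gripper":40},{"tx":11,"ty":9,"tz":0,"twist":0,"gripper":40},{"tx":0,"ty":0,"tz":-5,"twist":0,"gripper":40},{"tx":0,"ty":0,"tz":-15,"twist":0,"gripper":40},{"tx":0,"ty":0,"tz":-20,"twist":0,"gripper":40},{"tx":0,"ty":0,"tz":-10,"twist":0,"gripper":40},{"tx":0,"ty":0,"tz":-4,"twist":0,"gripper":40},{"tx":0,"ty":0,"tz":0,"twist":0,"gripper":40},{"tx":0,"ty":0,"tz":0,"twist":0,"gripper":40},{"tx":0,"ty":0,"tz":0,"twist":0,"gripper":40}])

```text
time_s: 25.25
ee_pos: [624.4, 260.6, 30.7]
eef_rot: [[0.659, 0.752, 0.002], [0.752, -0.659, 0.001], [0.002, 0.001, -1.0]]
ft_force: [-0.3, -0.1, -5.2]
gripper_width: 44.2
grip_force: 62.3
```

>>> drive_tool(increments=[{"tx":0.4,"ty":0,"tz":-4,"twist":0,"gripper":40},{"tx":0,"ty":0,"tz":-2.5,"twist":0,"gripper":40},{"tx":0,"ty":0,"tz":-1.5,"twist":0,"gripper":40},{"tx":0,"ty":0,"tz":-1,"twist":0,"gripper":40},{"tx":0,"ty":0,"tz":0,"twist":0,"gripper":40},{"tx":0,"ty":0,"tz":0,"twist":0,"gripper":40}])

```text
time_s: 25.75
ee_pos: [624.0, 260.4, 20.4]
eef_rot: [[0.659, 0.752, -0.0], [0.752, -0.659, -0.0], [-0.0, -0.0, -1.0]]
ft_force: [0.2, -0.6, -4.6]
gripper_width: 44.5
grip_force: 62.3
```

>>> drive_tool(increments=[{"tx":0,"ty":0,"tz":-0.5,"twist":0,"gripper":40},{"tx":0,"ty":0,"tz":0,"twist":0,"gripper":40}])

```text
time_s: 25.92
ee_pos: [624.2, 260.4, 20.0]
eef_rot: [[0.659, 0.752, 0.0], [0.752, -0.659, 0.0], [0.0, 0.0, -1.0]]
ft_force: [-0.5, -0.6, -5.5]
gripper_width: 44.3
grip_force: 62.3
```

>>> drive_tool(increments=[{"tx":0,"ty":0,"tz":-0.5,"twist":0,"gripper":40},{"tx":0,"ty":0,"tz":0,"twist":0,"gripper":40}])

```text
time_s: 26.08
ee_pos: [624.2, 260.4, 19.8]
eef_rot: [[0.659, 0.752, 0.0], [0.752, -0.659, 0.0], [0.0, 0.0, -1.0]]
ft_force: [-1.1, -0.3, -2.2]
gripper_width: 44.3
grip_force: 62.7
```

>>> drive_tool(increments=[{"tx":0,"ty":0,"tz":-0.4,"twist":0,"gripper":40},{"tx":0,"ty":0,"tz":0,"twist":0,"gripper":48},{"tx":0,"ty":0,"tz":0,"twist":0,"gripper":60},{"tx":0,"ty":0,"tz":0,"twist":0,"gripper":85},{"tx":0,"ty":0,"tz":0,"twist":0,"gripper":85},{"tx":0,"ty":0,"tz":5,"twist":0,"gripper":85},{"tx":0,"ty":0,"tz":20,"twist":0,"gripper":85},{"tx":0,"ty":0,"tz":35,"twist":0,"gripper":85},{"tx":0,"ty":0,"tz":35,"twist":0,"gripper":85},{"tx":0,"ty":-10,"tz":10,"twist":0,"gripper":85}])

```text
time_s: 26.92
ee_pos: [627.4, 253.1, 130.6]
eef_rot: [[0.658, 0.753, 0.009], [0.753, -0.658, 0.005], [0.009, 0.004, -1.0]]
ft_force: [1.6, 0.1, 0.6]
gripper_width: 85.0
grip_force: 0.0
```

>>> drive_tool(increments=[{"tx":0,"ty":-34,"tz":0,"twist":0,"gripper":85},{"tx":0,"ty":-34,"tz":0,"twist":0,"gripper":85},{"tx":1,"ty":-34,"tz":0,"twist":0,"gripper":85},{"tx":1,"ty":-34,"tz":0,"twist":0,"gripper":85},{"tx":1,"ty":-34,"tz":0,"twist":0,"gripper":85},{"tx":1,"ty":-34,"tz":0,"twist":0,"gripper":85},{"tx":1,"ty":-34,"tz":0,"twist":0,"gripper":85},{"tx":1,"ty":-34,"tz":0,"twist":0,"gripper":85},{"tx":1,"ty":-34,"tz":0,"twist":0,"gripper":85},{"tx":1,"ty":-34,"tz":0,"twist":0,"gripper":85}])

```text
time_s: 27.75
ee_pos: [632.1, -91.4, 124.6]
eef_rot: [[0.659, 0.752, 0.001], [0.752, -0.659, -0.0], [0.0, 0.001, -1.0]]
ft_force: [0.8, 0.1, -0.5]
gripper_width: 85.3
grip_force: 0.0
```

>>> drive_tool(increments=[{"tx":1,"ty":-34,"tz":0,"twist":0,"gripper":85},{"tx":1,"ty":-34,"tz":0,"twist":0,"gripper":85},{"tx":0,"ty":-34,"tz":0,"twist":0,"gripper":85},{"tx":0,"ty":-27,"tz":0,"twist":0,"gripper":85},{"tx":0,"ty":-18,"tz":0,"twist":0,"gripper":85},{"tx":0,"ty":0,"tz":0,"twist":0,"gripper":85},{"tx":0,"ty":0,"tz":0,"twist":0,"gripper":85},{"tx":0,"ty":0,"tz":0,"twist":0,"gripper":85}])

```text
time_s: 28.42
ee_pos: [634.0, -236.1, 124.2]
eef_rot: [[0.659, 0.752, -0.0], [0.752, -0.659, 0.001], [0.0, -0.001, -1.0]]
ft_force: [-0.3, 0.3, -0.7]
gripper_width: 84.8
grip_force: 0.0
```

```bash
python3 - <<'E'
from h import *
c=cap('top');s=cap('scene'); o=manip.get_obs(); print(o['ee_pos'].round(1),o['ft_force'].round(1))
print('copper',[top(k,624,260,46,23) for k in (c,s)])
print('brass',[top(k,624,24,49,19) for k in (c,s)])
f=lambda h,S,V:(h>105)&(h<125)&(S>110)
for k in(c,s):
    Q=colmask(k,473,155,56,f,10); print(len(Q),cv2.minEnclosingCircle(Q),cv2.fitEllipse(cv2.convexHull(Q)))
E
```

```text
[ 634.1 -235.3  124.2] [-0.6 -0.3 -0.1]
copper [(array([621.7, 259.4]), array([621.9, 259.5,  45.3]), np.float64(45.4)), (array([626.1, 262.6]), array([625.5, 262.6,  47.3]), np.float64(47.0))]
brass [(array([621.4,  22.3]), array([621.5,  22.5,  37.6]), np.float64(48.4)), (array([625.6,  26.9]), array([625. ,  27.4,  40.5]), np.float64(49.1))]
546 ((472.4407958984375, 153.9377899169922), 40.38585662841797) ((471.88677978515625, 154.07534790039062), (77.2923583984375, 80.49382781982422), 82.64420318603516)
583 ((474.2079162597656, 158.786376953125), 43.82099533081055) ((474.44171142578125, 157.21067810058594), (82.63986206054688, 87.22457122802734), 123.04428100585938)
```

>>> drive_tool(increments=[{"tx":0,"ty":-1.2,"tz":-10,"twist":0,"gripper":85},{"tx":0,"ty":0,"tz":-25,"twist":0,"gripper":85},{"tx":0,"ty":0,"tz":-25,"twist":0,"gripper":85},{"tx":0,"ty":0,"tz":-22,"twist":0,"gripper":85},{"tx":0,"ty":0,"tz":-12,"twist":0,"gripper":85},{"tx":0,"ty":0,"tz":-4,"twist":0,"gripper":85},{"tx":0,"ty":0,"tz":0,"twist":0,"gripper":85},{"tx":0,"ty":0,"tz":0,"twist":0,"gripper":85}])

```text
time_s: 29.18
ee_pos: [634.8, -237.7, 26.8]
eef_rot: [[0.659, 0.752, 0.001], [0.752, -0.659, -0.0], [0.0, 0.001, -1.0]]
ft_force: [0.1, 0.6, 0.3]
gripper_width: 85.0
grip_force: 0.0
```

>>> drive_tool(increments=[{"tx":0,"ty":0,"tz":0,"twist":0,"gripper":28},{"tx":0,"ty":0,"tz":0,"twist":0,"gripper":28},{"tx":0,"ty":0,"tz":0,"twist":0,"gripper":28},{"tx":0,"ty":0,"tz":0,"twist":0,"gripper":28},{"tx":0,"ty":0,"tz":0,"twist":0,"gripper":28},{"tx":0,"ty":0,"tz":0,"twist":0,"gripper":28},{"tx":0,"ty":0,"tz":0,"twist":0,"gripper":28},{"tx":0,"ty":0,"tz":0,"twist":0,"gripper":28}], grip_force=40)

```text
time_s: 29.85
ee_pos: [634.7, -238.0, 27.1]
eef_rot: [[0.659, 0.752, 0.001], [0.752, -0.659, -0.0], [0.001, 0.001, -1.0]]
ft_force: [-1.0, 0.5, 6.3]
gripper_width: 33.2
grip_force: 40.5
```

>>> drive_tool(increments=[{"tx":0,"ty":0,"tz":5,"twist":0,"gripper":28},{"tx":0,"ty":0,"tz":15,"twist":0,"gripper":28},{"tx":0,"ty":0,"tz":25,"twist":0,"gripper":28},{"tx":0,"ty":0,"tz":25,"twist":0,"gripper":28},{"tx":0,"ty":0,"tz":15,"twist":0,"gripper":28},{"tx":-4,"ty":10,"tz":0,"twist":0,"gripper":28},{"tx":-8,"ty":20,"tz":0,"twist":0,"gripper":28},{"tx":-11,"ty":27,"tz":0,"twist":0,"gripper":28},{"tx":-11,"ty":27,"tz":0,"twist":0,"gripper":28},{"tx":-11,"ty":27,"tz":0,"twist":0,"gripper":28}])

```text
time_s: 30.68
ee_pos: [586.6, -124.9, 109.1]
eef_rot: [[0.66, 0.751, -0.004], [0.751, -0.66, 0.001], [-0.001, -0.003, -1.0]]
ft_force: [1.5, 0.7, -1.7]
gripper_width: 32.7
grip_force: 40.2
```

>>> drive_tool(increments=[{"tx":-11,"ty":27,"tz":0,"twist":0,"gripper":28},{"tx":-11,"ty":27,"tz":0,"twist":0,"gripper":28},{"tx":-11,"ty":27,"tz":0,"twist":0,"gripper":28},{"tx":-11,"ty":27,"tz":0,"twist":0,"gripper":28},{"tx":-11,"ty":27,"tz":0,"twist":0,"gripper":28},{"tx":-11,"ty":27,"tz":0,"twist":0,"gripper":28},{"tx":-11,"ty":27,"tz":0,"twist":0,"gripper":28},{"tx":-11,"ty":27,"tz":0,"twist":0,"gripper":28},{"tx":-11,"ty":27,"tz":0,"twist":0,"gripper":28},{"tx":-10,"ty":22,"tz":0,"twist":0,"gripper":28}])

```text
time_s: 31.52
ee_pos: [477.1, 139.9, 109.5]
eef_rot: [[0.659, 0.753, -0.003], [0.753, -0.659, -0.0], [-0.002, -0.002, -1.0]]
ft_force: [0.3, 0.3, -1.9]
gripper_width: 32.6
grip_force: 40.2
```

>>> drive_tool(increments=[{"tx":-5,"ty":12,"tz":0,"twist":0,"gripper":28},{"tx":-2,"ty":5,"tz":-10,"twist":0,"gripper":28},{"tx":0,"ty":0,"tz":-20,"twist":0,"gripper":28},{"tx":0,"ty":0,"tz":-20,"twist":0,"gripper":28},{"tx":0,"ty":0,"tz":-15,"twist":0,"gripper":28},{"tx":0,"ty":0,"tz":-8,"twist":0,"gripper":28},{"tx":0,"ty":0,"tz":0,"twist":0,"gripper":28},{"tx":0,"ty":0,"tz":0,"twist":0,"gripper":28},{"tx":0,"ty":0,"tz":0,"twist":0,"gripper":28}])

```text
time_s: 32.27
ee_pos: [473.4, 155.4, 38.5]
eef_rot: [[0.659, 0.752, 0.001], [0.752, -0.659, 0.0], [0.001, 0.0, -1.0]]
ft_force: [0.3, 0.1, -2.5]
gripper_width: 33.2
grip_force: 40.2
```

>>> drive_tool(increments=[{"tx":0.4,"ty":0,"tz":-5,"twist":0,"gripper":28},{"tx":0,"ty":0,"tz":-3,"twist":0,"gripper":28},{"tx":0,"ty":0,"tz":-1.5,"twist":0,"gripper":28},{"tx":0,"ty":0,"tz":-1,"twist":0,"gripper":28},{"tx":0,"ty":0,"tz":0,"twist":0,"gripper":28},{"tx":0,"ty":0,"tz":0,"twist":0,"gripper":28}])

```text
time_s: 32.77
ee_pos: [473.6, 155.2, 27.6]
eef_rot: [[0.659, 0.752, 0.0], [0.752, -0.659, 0.0], [0.0, 0.0, -1.0]]
ft_force: [0.3, 0.5, -2.1]
gripper_width: 33.0
grip_force: 40.2
```

>>> drive_tool(increments=[{"tx":0,"ty":0,"tz":-0.7,"twist":0,"gripper":28},{"tx":0,"ty":0,"tz":-0.5,"twist":0,"gripper":28},{"tx":0,"ty":0,"tz":0,"twist":0,"gripper":28}])

```text
time_s: 33.02
ee_pos: [473.5, 155.2, 26.4]
eef_rot: [[0.659, 0.752, 0.0], [0.752, -0.659, 0.0], [0.0, -0.0, -1.0]]
ft_force: [-0.1, 0.3, -2.3]
gripper_width: 33.1
grip_force: 40.2
```

>>> drive_tool(increments=[{"tx":0,"ty":0,"tz":-0.5,"twist":0,"gripper":28},{"tx":0,"ty":0,"tz":0,"twist":0,"gripper":28}])

```text
time_s: 33.18
ee_pos: [473.5, 155.2, 25.8]
eef_rot: [[0.659, 0.752, -0.0], [0.752, -0.659, -0.0], [-0.0, -0.0, -1.0]]
ft_force: [-0.3, -0.6, -1.8]
gripper_width: 33.1
grip_force: 40.2
```

>>> drive_tool(increments=[{"tx":0,"ty":0,"tz":-0.4,"twist":0,"gripper":28},{"tx":0,"ty":0,"tz":0,"twist":0,"gripper":28}])

```text
time_s: 33.35
ee_pos: [473.5, 155.2, 25.5]
eef_rot: [[0.659, 0.752, -0.0], [0.752, -0.659, -0.0], [-0.0, -0.0, -1.0]]
ft_force: [-0.1, -0.1, -2.4]
gripper_width: 32.7
grip_force: 40.2
```

>>> drive_tool(increments=[{"tx":0,"ty":0,"tz":-0.4,"twist":0,"gripper":28},{"tx":0,"ty":0,"tz":0,"twist":0,"gripper":28}])

```text
time_s: 33.52
ee_pos: [473.5, 155.2, 25.1]
eef_rot: [[0.659, 0.752, 0.0], [0.752, -0.659, 0.0], [0.0, -0.0, -1.0]]
ft_force: [-0.5, -0.0, -1.6]
gripper_width: 33.2
grip_force: 40.4
```

>>> drive_tool(increments=[{"tx":0,"ty":0,"tz":-0.5,"twist":0,"gripper":28},{"tx":0,"ty":0,"tz":0,"twist":0,"gripper":28}])

```text
time_s: 33.68
ee_pos: [473.5, 155.2, 25.1]
eef_rot: [[0.659, 0.752, 0.0], [0.752, -0.659, 0.0], [0.0, 0.0, -1.0]]
ft_force: [-2.3, 0.2, 3.5]
gripper_width: 32.5
grip_force: 40.8
```

Seated. Release, rise and retreat to a clear spot.

>>> drive_tool(increments=[{"tx":0,"ty":0,"tz":0,"twist":0,"gripper":36},{"tx":0,"ty":0,"tz":0,"twist":0,"gripper":50},{"tx":0,"ty":0,"tz":0,"twist":0,"gripper":85},{"tx":0,"ty":0,"tz":0,"twist":0,"gripper":85},{"tx":0,"ty":0,"tz":0,"twist":0,"gripper":85},{"tx":0,"ty":0,"tz":5,"twist":0,"gripper":85},{"tx":0,"ty":0,"tz":20,"twist":0,"gripper":85},{"tx":0,"ty":0,"tz":35,"twist":0,"gripper":85},{"tx":0,"ty":0,"tz":35,"twist":0,"gripper":85},{"tx":0,"ty":0,"tz":35,"twist":0,"gripper":85}])

```text
time_s: 34.52
ee_pos: [472.9, 155.0, 156.1]
eef_rot: [[0.659, 0.752, -0.001], [0.752, -0.659, -0.0], [-0.001, -0.001, -1.0]]
ft_force: [-0.6, 0.3, -0.2]
gripper_width: 85.2
grip_force: 0.0
```

>>> drive_tool(increments=[{"tx":-15,"ty":-20,"tz":25,"twist":0,"gripper":85},{"tx":-15,"ty":-20,"tz":20,"twist":0,"gripper":85},{"tx":-20,"ty":-20,"tz":0,"twist":0,"gripper":85},{"tx":-20,"ty":-20,"tz":0,"twist":0,"gripper":85},{"tx":-20,"ty":-20,"tz":0,"twist":0,"gripper":85},{"tx":-10,"ty":-20,"tz":0,"twist":0,"gripper":85},{"tx":0,"ty":0,"tz":0,"twist":0,"gripper":85},{"tx":0,"ty":0,"tz":0,"twist":0,"gripper":85},{"tx":0,"ty":0,"tz":0,"twist":0,"gripper":85}])

```text
time_s: 35.27
ee_pos: [374.2, 35.4, 200.0]
eef_rot: [[0.66, 0.752, 0.001], [0.752, -0.66, 0.0], [0.001, 0.001, -1.0]]
ft_force: [0.2, 0.4, 0.5]
gripper_width: 85.2
grip_force: 0.0
```

```bash
python3 - <<'E'
from h import *
c=cap('top');s=cap('scene'); o=manip.get_obs(); print(o['ee_pos'].round(1),o['ft_force'].round(1))
for n,a in {'spacer':(452,-123,65,28),'hub':(473,155,54,17),'brass':(624,24,49,19),'copper':(624,260,46,23)}.items():
    print(n,[top(k,*a) for k in (c,s)])
cv2.imwrite('pics/a6.png',cv2.resize(s['img'][90:330,150:430],(700,600),interpolation=cv2.INTER_CUBIC))
E
```

```text
[374.4  35.8 199.8] [ 0.5 -0.9  0.3]
spacer [(array([ 449.8, -124.9]), array([ 450.1, -124.5,   55.9]), np.float64(65.2)), (array([ 454.6, -120.1]), array([ 454.5, -120.8,   59.7]), np.float64(65.6))]
hub [(array([470.9, 154.3]), array([471. , 154.4,  33.8]), np.float64(53.6)), (array([475.8, 157.2]), array([477.5, 157.6,  36.2]), np.float64(54.3))]
brass [(array([621.4,  22.5]), array([621.5,  22.5,  37.6]), np.float64(49.1)), (array([625.7,  26.4]), array([625.8,  26.5,  40.1]), np.float64(49.3))]
copper [(array([621.6, 259.2]), array([621.9, 258.7,  45.5]), np.float64(45.7)), (array([626.1, 262.7]), array([625.9, 263.5,  47.4]), np.float64(46.5))]
```

View pics/a6.png

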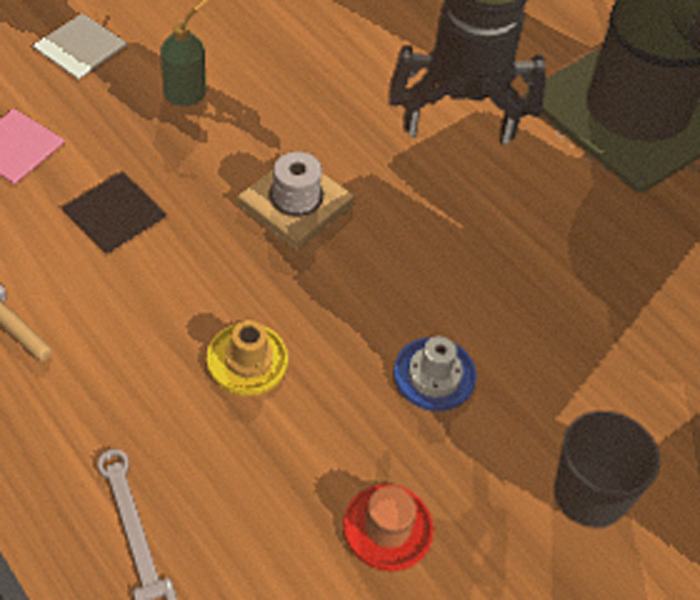

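All in place: spacer on the pile (297,180), brass in yellow (248,345), hub in blue (437,365), copper in red (391,515), pad empty, and the arm is clear.

```bash
python3 -c "
from workcell import manip
print(manip.sign_off())"
```

```text
the job is handed in; nothing more can be done
None
```

The job is handed in: the spacer went onto the pile first (about 1.5 mm off centre), then brass to yellow, copper to red and the hub to blue, all upright and within about 2 mm of the middle by the cameras, with the pad clear, the oil can untouched and about 35 s used.

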